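Gather the sample jars in the tray's corner

ROBOT

A 6-joint arm with a two-finger parallel gripper is mounted at the origin on the work surface. World frame = base frame: x ahead of the robot, y to its left, z up, the work surface at z = 0. Lengths are in mm, angles in degrees, forces in N, time in s.
With the tool pointing down it reaches from about 350 to 850 mm from the base axis. Payload 8.1 kg.
Tool frame: the origin (TCP) lies at the centre of the arm's flange, where the gripper is bolted on; the fingertips stand 173 mm ahead of it and the grasp point (between the pads) lies 155 mm ahead of it; z points along the fingers, y is the line along which they close (so a half turn about z gives the same grasp; the last joint's range is limited). The gripper opens to 85 mm and grips with 20 to 120 N. Pads are 22 mm wide; open, the fingers measure 114 mm over their backs; the gripper's body (76 mm by 85 mm) begins 54 mm behind the grasp point. The pads swing forward as they close: fully open they stand 13 mm farther back than shut.
Start: joints at [61.284, 7.471, 85.268, -0, 87.261, -4.893], TCP at [242.333, 548.891, 404.692] pointing down, gripper open.
Joint ranges: [-169.43, 169.43], [-51.17, 129.36], [1.28, 143.12], [-76.62, 256.62], [0, 156.53], [-152.29, 152.29]. Speed limits (degrees/s): [136.94, 136.94, 159.86, 180, 180, 180].

INTERFACE

Orientations are given as [roll, pitch, yaw] about the fixed x, y, z axes, in that order (R = Rz(yaw) Ry(pitch) Rx(roll)).
In Python, from bench import * gives the robot as it stands.
- The arm moves only by the shell command python3 -m jog 'ROWS' [FORCE]. ROWS is text: rows parted by semicolons, each of 7 numbers parted by spaces: the shift along the tool's x, y, z scaled (see below), then the turn, a rotation vector about the tool's x, y, z scaled (see below), then the closure, from -1 (fully open) to 1 (shut). In form: tx ty tz wx wy wz hand; .... A call has 1 to 5 rows; each row shifts and turns the commanded pose from where the row before left it, along the tool's axes as they then stand; what a row does not reach is not made up. The controller multiplies each number of a shift by 0.1 m and each number of a turn by 60 degrees. A row lasts 1/8 s, in which the tool goes at most 62.5 mm and 10.7 degrees, less where a joint would pass 70% of its speed; a pose out of reach is approached as far as the arm can. A call with a number of a shift or a turn outside -1 to 1 is refused whole. A call with a gripper value outside its range is refused whole. The fingers move at their own pace and stop on an object; FORCE is the grip in N (left out, the last holds). Time passes only in rows, so rows that do not move let the fingers close. It gives the time, the measured TCP pose, the force, the opening and the grip force at its end, in the units of the state.
- sense(): the state, without advancing time (a new reading comes with each control period).
- snapshot(name): name is "side" or "top"; returns a dict with "img" (420x560x3 uint8, red, green, blue), "fx", "fy", "cx", "cy" (pixels), "extrinsics" (4x4, takes a point from camera to world coordinates). Camera axes: x right, y down, z forward; pixel columns grow to the right and rows downward; lengths in mm; the calibration is good to about 2 mm. A picture is of the moment at which its call begins. There is no depth.
- hand_in(): hands the job in; it is judged then, once.
The state is a dict: "time": time; "joint_pos": joint angles; "qd": joint speeds; "joint_efforts": joint torques, N m; "tool_pos": TCP position; "tcp_rot": TCP orientation; "ft_force": force on the tool from outside, world axes, zero at the start; "wrist_torque": the same for the moment, N m; "finger_gap": finger opening in mm; "grip_force": force on a finger pad.
Only numpy, scipy, OpenCV 4.12 (cv2) and the standard library are available. Lean on these libraries where they do the work, as an engineer would, in place of code of your own. Each camera call takes 0.05 s, during which the arm holds its last target. There are 200 camera calls.

TASK

The steel tray of loose jars has a handle at one corner. Push the tray across the desk, without lifting it off, until it sits flat, square and flush in the grey corner stop, the corner opposite the handle going right into the stop. Then, keeping that corner down in the stop, raise the handle until the tray slopes by about 30 degrees and all three jars have slid together into that low corner, and finish while still holding the tray like that, tilted and steady; leave the bottle, binder and calculator alone.

Things in the scene. Friction and masses are not known exactly. Their poses are not given: they have to be found in the camera images.
- stop: fixed grey L-shaped corner stop on the desk: two straight rails 12 mm high and 15 mm thick that meet at a right angle. Origin: the inner corner of the L at desk level; the rails' inner faces run from it along its own +x (150 mm) and +y (130 mm), z up. The tray belongs in the +x +y quarter, its own axes parallel to the stop's; seated, the tray's origin lies at x 90, y 75 mm in the stop's frame
- tray: open steel tray, outside 180 mm (its x) by 150 mm (its y) by 45 mm high, walls and floor 4 mm, about 0.35 kg (0.25 to 0.46) without the jars, friction on the desk about 0.6. Origin: centre of its underside, z up. A straight handle, an upright flat bar 10 mm thick, sticks out 70 mm level from its +x +y corner along the line of the tray's diagonal (direction 0.768, 0.640, 0 in the tray's frame); it spans 12 to 45 mm above the tray's underside
- tray_grip (a point): point in the middle of the handle's thickness, 45 mm out from the tray's +x +y corner, 30 mm above the underside (tray frame 124.6, 103.8, 30 mm); pinch the handle here from above across its 10 mm. Axes as the tray's
- tray_low (a point): outer bottom corner of the tray opposite the handle (tray frame -90, -75, 0 mm), which goes into the stop's corner and stays down there. Axes as the tray's
- tray_in (a point): the same corner inside the tray, on its floor (tray frame -86, -71, 4 mm), where the jars must gather. Axes as the tray's
- jar0: squat closed sample jar, round, 28 mm diameter, 22 mm tall, about 30 g, amber glass with a white lid, standing loose in the tray; all three jars are alike. Origin: centre of its underside, z up. Slick: friction about 0.15 (12 to 18 hundredths) on steel and glass
- jar1: squat closed sample jar, round, 28 mm diameter, 22 mm tall, about 30 g, amber glass with a white lid, standing loose in the tray; all three jars are alike. Origin: centre of its underside, z up. Slick: friction about 0.15 (12 to 18 hundredths) on steel and glass
- jar2: squat closed sample jar, round, 28 mm diameter, 22 mm tall, about 30 g, amber glass with a white lid, standing loose in the tray; all three jars are alike. Origin: centre of its underside, z up. Slick: friction about 0.15 (12 to 18 hundredths) on steel and glass
- gel: bystander: clear hand-gel bottle with white cap, 60 mm diameter, 150 mm tall, standing loose. Origin: centre of its underside
- binder: bystander: blue ring binder lying flat, 160 by 220 by 28 mm. Origin: centre of its underside
- calculator: bystander: black desk calculator lying flat, 140 by 80 by 18 mm. Origin: centre of its underside

How it is judged (in metres and radians):
On the way:
1. the tray lies flat, square and flush in the corner stop (horizontal distance between tray_low and stop below 0.006 m and angle between the x axis of tray and the x axis of stop, either way round below 0.04 rad and angle between tray's own z axis and vertical below 0.05 rad), for 0.2 s.
At the end, for the whole second after the job is handed in: Fingers hold the tray still (over 1 N), tilted 17 to 43 degrees, handle point over 90 mm high, low outer corner within 25 mm of the stop's inner corner; each jar at rest, its underside centre within 80 mm of the inner low corner; bystanders within 20 mm of their start (angle between tray's own z axis and vertical between 0.3 and 0.75 rad and distance between tray_low and stop below 0.025 m and height (world z) of tray_grip above 0.09 m and contact force between the fingers and tray above 1 N and linear speed of each of tray, jar0, jar1, jar2 below 0.02 m/s and angular speed of tray below 0.1 rad/s and distance between each of jar0, jar1, jar2 and tray_in below 0.08 m and distance of each of gel, binder, calculator from where it was at the start of the episode below 0.02 m); the arm keeps its last pose, push and grip.
It fails at once if the bottle, binder or calculator is knocked more than 20 mm out of place (distance of any of gel, binder, calculator from where it was at the start of the episode above 0.02 m).
It fails at once if the tray's low corner is lifted more than 40 mm off the desk (height (world z) of tray_low above 0.04 m).
It fails at once if the bottle is tipped over (angle between gel's own z axis and vertical above 0.5 rad).
It also fails if it takes over 38 s, if anything falls off the work surface, if the arm or the gripper's body presses on something with over 40 N, if the wrist force passes 120 N, or if a joint passes its speed limit or range.

## Working session

There is one attempt and no reset: what is moved stays moved. The work goes in short steps, Python scripts to look and compute and a shell command to move; the robot and the scene stay as the last step left them, time stands still between calls to the robot, and variables do not carry over. Pictures are saved under pics/ and viewed, at most 10 in all, crops included, and the job is handed in when it is done.

```bash
mkdir -p pics; ls; python3 - <<'E'
from bench import *
import cv2,numpy as np
for n in("top","side"):
    s=snapshot(n); cv2.imwrite(f"pics/{n}0.png",s["img"][...,::-1]); print(n,s["fx"],s["fy"],s["cx"],s["cy"]);print(np.round(s["extrinsics"],3))
print(sense())
E
```

```text
pics
top 485.54248899785466 485.54248899785466 279.4078625205492 216.48490217999975
[[-6.00000e-03 -9.86000e-01  1.66000e-01  2.97199e+02]
 [-1.00000e+00  4.00000e-03 -1.10000e-02 -7.66900e+00]
 [ 1.10000e-02 -1.66000e-01 -9.86000e-01  1.33278e+03]
 [ 0.00000e+00  0.00000e+00  0.00000e+00  1.00000e+00]]
side 480.1896167405279 480.1896167405279 278.8358055858936 207.21872816484816
[[ 8.910000e-01 -3.430000e-01  2.980000e-01  1.166330e+02]
 [-4.540000e-01 -6.560000e-01  6.030000e-01 -7.840750e+02]
 [-1.100000e-02 -6.720000e-01 -7.400000e-01  1.039452e+03]
 [ 0.000000e+00  0.000000e+00  0.000000e+00  1.000000e+00]]
{'time': 0.1, 'joint_pos': array([ 6.12835523e+01,  7.51246146e+00,  8.53236072e+01, -1.79617953e-04,
        8.72599724e+01, -4.89329542e+00]), 'qd': array([-0.06506402, -0.11693479, -0.07080206, -0.03417796,  0.01886154,
        0.03216015]), 'joint_efforts': array([ 1.68890394e-03, -5.70955324e+01, -5.01939511e+01, -1.59015999e-04,
        8.31039855e-03,  4.84766531e-05]), 'tool_pos': array([242.23467036, 548.70921166, 403.72611313]), 'tcp_rot': array([-1.79904294e+02, -8.01358165e-03,  1.56176850e+02]), 'ft_force': array([-1.03925974,  0.81191497, -0.0234444 ]), 'wrist_torque': array([-0.02014843, -0.03164615,  0.01296337]), 'grip_force': 0.0, 'finger_gap': 85.01380240815521}
```

View pics/top0.png

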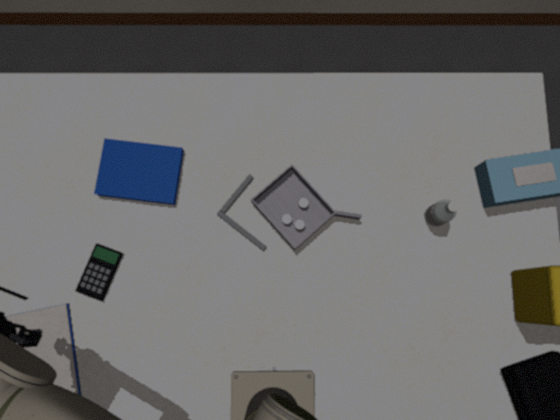

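View pics/side0.png

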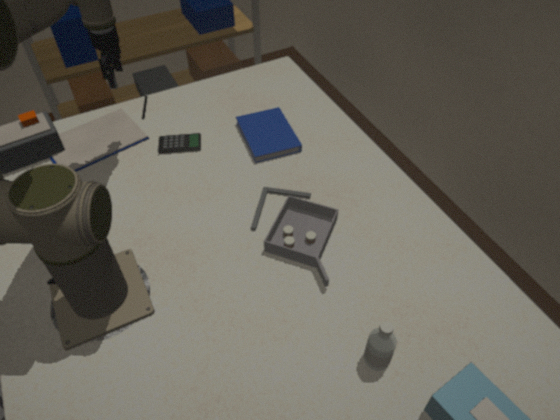

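Top view: the stop's inner corner is near (222,213) and the tray lies to its right. Its handle runs from (335,213) to (360,216) and the jars are near (287,219), (299,225) and (304,203). The bottle is at (440,213), the binder at (140,172) and the calculator at (100,272). Next I'll look at an enlarged crop.

```bash
cat > h.py <<'E'
from bench import *
import cv2,numpy as np
def ray(s,uv,z):
    E=s["extrinsics"]; d=E[:3,:3]@np.array([(uv[0]-s["cx"])/s["fx"],(uv[1]-s["cy"])/s["fy"],1]); o=E[:3,3]
    return o+d*(z-o[2])/d[2]
def px(s,p):
    E=s["extrinsics"]; c=E[:3,:3].T@(np.asarray(p,float)-E[:3,3]); return np.array([c[0]/c[2]*s["fx"]+s["cx"],c[1]/c[2]*s["fy"]+s["cy"]])
def crop(s,x0,y0,w,h,k,f):
    im=np.clip(s["img"][y0:y0+h,x0:x0+w,::-1].astype(float)*1.5,0,255).astype(np.uint8)
    cv2.imwrite(f,cv2.resize(im,None,fx=k,fy=k,interpolation=cv2.INTER_CUBIC))
E
python3 - <<'E'
from h import *
s=snapshot("top"); crop(s,210,155,160,105,5,"pics/c1.png")
E
```

```text
(no output)
```

View pics/c1.png

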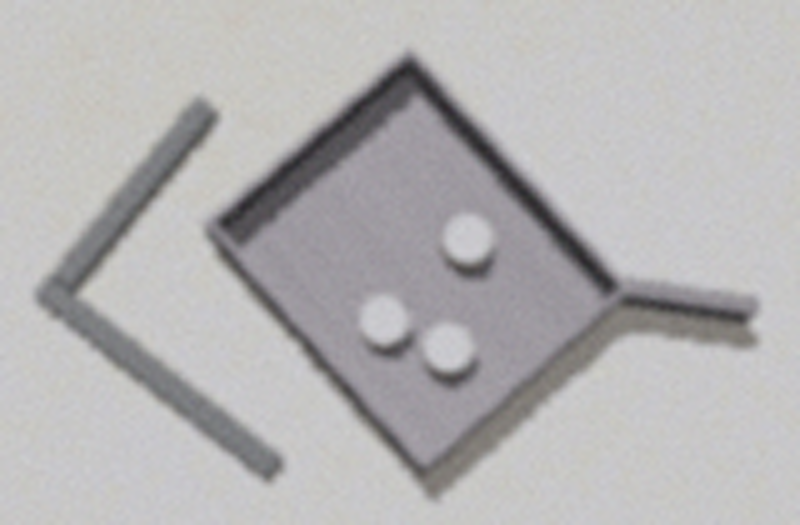

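Enlarged view, in crop pixels (5x, offset 210,155): the tray rim corners are near (208,228), (410,53), (620,297) and (428,472), and the handle tip is at (755,302). The stop's outer corner is near (40,295), with rail ends near (205,105) and (275,467).

```bash
python3 - <<'E'
from h import *
s=snapshot("top")
U=lambda p:((p[0]+.5)/5-.5+210,(p[1]+.5)/5-.5+155)
R=lambda p,z:ray(s,U(p),z)[:2]
L,A,H,B=[R(p,45) for p in((208,228),(410,53),(620,297),(426,468))]
n=np.linalg.norm
ang=lambda v:np.degrees(np.arctan2(v[1],v[0]))
print("tray",L,A,H,B,"y-len",n(A-L),n(H-B),"x-len",n(B-L),n(H-A)); print("x ang",ang(B-L),ang(H-A),"y ang",ang(A-L),ang(H-B))
T=R((755,300),45);print("tip",T,n(T-H),ang(T-H))
# stop rails by grey mask
im=s["img"].astype(int); v=cv2.cvtColor(s["img"],cv2.COLOR_RGB2GRAY)
print(v[150:152,215:220])
m=(v<105).astype(np.uint8); m[:, :210]=0
k,l,st,c=cv2.connectedComponentsWithStats(m)
i=l[213,219] if l[213,219] else l[214,220]; print(i,st[i])
ys,xs=np.where(l==i)
P=np.array([ray(s,(x,y),12)[:2] for x,y in zip(xs,ys)])
C=R((42,293),12)
E1=R((207,103),12);E2=R((277,470),12);print(C,n(E1-C),n(E2-C))
fit=[]
for E in(E2,E1):
    d=(E-C)/n(E-C); 
    for _ in range(3):
        nn=np.array([-d[1],d[0]]); q=P-E; 
        t=-q@d; lat=abs(q@nn-0); ce=P[(t>8)&(t<105)&(abs((P-E+0)@nn)<14)]
        vx,vy,x0,y0=cv2.fitLine(ce.astype(np.float32),cv2.DIST_L2,0,.01,.01).ravel(); d2=np.array([vx,vy]); d=d2*np.sign(d2@d)
        o=np.array([x0,y0]); E=o+d*((E-o)@d)
    fit.append((o,d)); print("rail",o,d,ang(d),len(ce))
(o1,d1),(o2,d2)=fit
t=np.linalg.solve(np.c_[d1,-d2],o2-o1); c=o1+d1*t[0]; print("centre corner",c,"inner",c+7.5*(d1+d2))
E
```

```text
tray [559.3905639   53.51527915] [656.80505739 -56.69541684] [ 520.69363225 -168.61814561] [428.69781835 -62.99155785] y-len 147.09174365607097 140.07214504114313 x-len 175.08408496416573 176.2186632247236
x ang -138.2843996247695 -140.56996502959652 y ang -48.52675037381197 -48.9456602354607
tip [ 518.77986786 -241.47513451] 72.88211938572813 -91.5046657234914
[[134 134 134 131 134]
 [132 132 133 132 133]]
13 [217 175  50  76 662]
[529.85026099 146.45437321] 140.60025712065462 162.74345923094114
rail [465.39767  62.05573] [-0.61581224 -0.78789294] -128.01096300458448 211
rail [591.4633    89.030846] [ 0.77823007 -0.62797928] -38.901193813516144 229
centre corner [527.08454075 140.98018494] inner [528.30267447 130.36114332]
```

```bash
python3 -m jog '0 0 0 0 0 .158 -1;0 0 0 0 0 .158 -1;0 0 0 0 0 .158 -1;0 0 0 0 0 .158 -1' ; python3 -m jog '0 0 0 0 0 .158 -1;0 0 0 0 0 .158 -1;0 0 0 0 0 .158 -1;0 0 0 0 0 .158 -1' ; python3 -m jog '-.47 .26 0 0 0 0 -1;-.47 .26 0 0 0 0 -1;-.47 .26 0 0 0 0 -1;-.47 .26 0 0 0 0 -1;-.47 .26 0 0 0 0 -1';python3 -m jog '-.47 .26 0 0 0 0 -1;-.47 .26 0 0 0 0 -1;-.47 .26 0 0 0 0 -1;-.47 .26 0 0 0 0 -1;-.47 .26 0 0 0 0 -1';python3 -m jog '-.47 .26 0.2 0 0 0 -1;-.47 .26 0.2 0 0 0 -1;-.47 .26 0.2 0 0 0 -1;-.47 .26 0.2 0 0 0 -1;0 0 0 0 0 0 -1'
```

```text
time: 0.7
tool_pos: [242.3, 548.9, 404.4]
tcp_rot: [-180.0, 0.0, 117.9]
ft_force: [0.6, -1.1, -0.2]
finger_gap: 85.3
grip_force: 0.0
time: 1.2
tool_pos: [242.3, 548.9, 404.4]
tcp_rot: [-180.0, 0.0, 80.0]
ft_force: [-0.3, 0.5, -0.2]
finger_gap: 85.3
grip_force: 0.0
time: 1.82
tool_pos: [331.2, 293.8, 404.6]
tcp_rot: [180.0, -0.0, 80.4]
ft_force: [1.0, 1.1, -0.1]
finger_gap: 85.3
grip_force: 0.0
time: 2.45
tool_pos: [419.9, 40.2, 404.8]
tcp_rot: [180.0, -0.0, 80.3]
ft_force: [1.1, -0.3, 0.1]
finger_gap: 85.5
grip_force: 0.0
time: 3.08
tool_pos: [490.3, -163.7, 321.8]
tcp_rot: [-179.7, -0.0, 80.1]
ft_force: [-0.6, 1.5, 0.3]
finger_gap: 85.4
grip_force: 0.0
```

```bash
python3 -m jog '-.25 .165 0.3 0 0 0 -1;-.25 .165 .3 0 0 0 -1;0 0 0 0 0 0 -1'; python3 - <<'E'
from h import *
s=snapshot("side"); crop(s,220,140,160,120,5,"pics/c2.png"); print(px(s,(514.4,-218.6,30)), px(s,(528.3,130.4,0)))
E
```

```text
time: 3.45
tool_pos: [514.0, -215.7, 261.9]
tcp_rot: [-179.7, -0.1, 80.3]
ft_force: [-0.2, 0.9, -0.6]
finger_gap: 85.1
grip_force: 0.0
[322.18198598 275.32330004] [266.56591921 193.09650717]
```

View pics/c2.png

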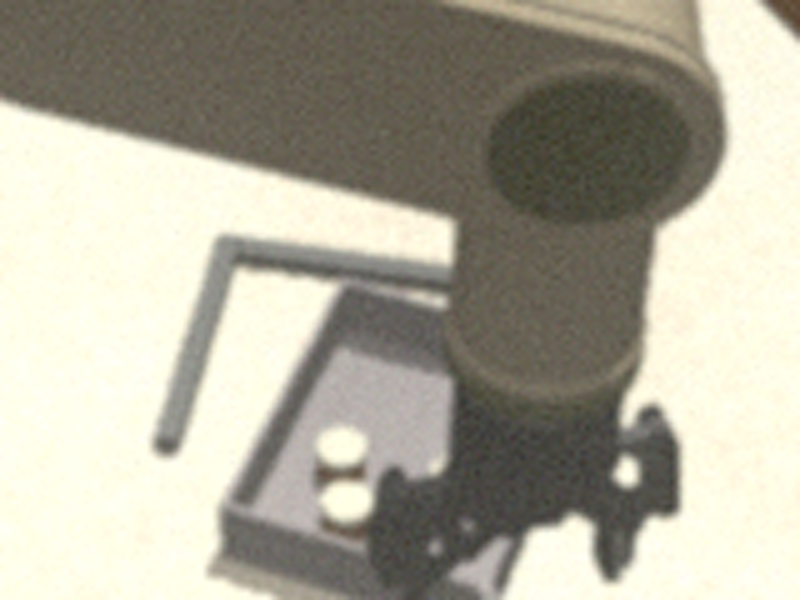

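The open gripper hangs above the handle. The stop's inner corner shows near crop (235,266), i.e. pixel (267,193), which agrees with the projected estimate. I'll descend and grip.

```bash
python3 -m jog '0 0 .25 0 0 0 -1;0 0 .25 0 0 0 -1;0 0 .15 0 0 0 -1;0 0 .1 0 0 0 -1;0 0 0 0 0 0 -1'; python3 -m jog '0 0 0 0 0 0 1;0 0 0 0 0 0 1;0 0 0 0 0 0 1;0 0 0 0 0 0 1;0 0 0 0 0 0 1' 70;python3 -m jog '0 0 0 0 0 0 1;0 0 0 0 0 0 1;0 0 0 0 0 0 1'; python3 - <<'E'
from h import *
s=snapshot("top"); crop(s,210,155,160,105,5,"pics/c3.png")
E
```

```text
time: 4.12
tool_pos: [514.8, -215.4, 189.7]
tcp_rot: [-180.0, -0.0, 80.4]
ft_force: [-0.3, -0.3, 0.1]
finger_gap: 85.3
grip_force: 0.0
time: 4.75
tool_pos: [515.1, -215.9, 190.1]
tcp_rot: [179.9, 0.0, 80.3]
ft_force: [1.2, -0.3, 2.1]
finger_gap: 8.6
grip_force: 68.5
time: 5.12
tool_pos: [515.1, -215.8, 190.1]
tcp_rot: [179.9, 0.0, 80.3]
ft_force: [1.8, -0.7, 4.5]
finger_gap: 9.0
grip_force: 68.7
```

View pics/c3.png

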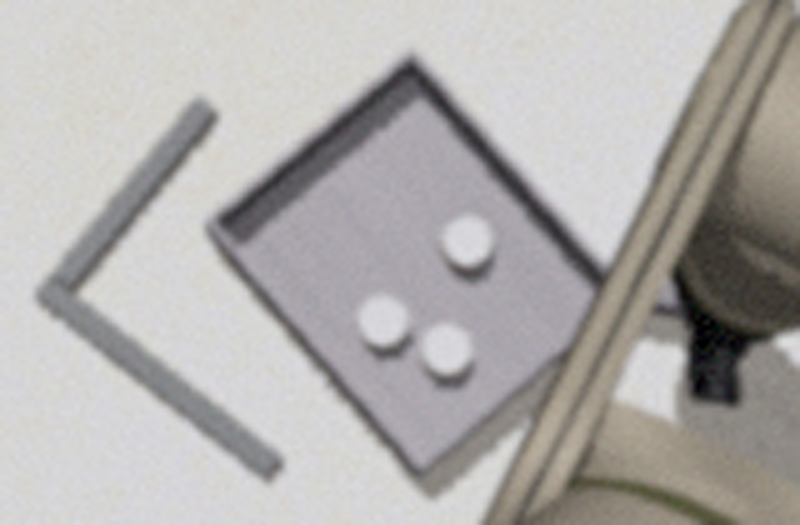

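The grip is on the handle (gap 9 mm) and the tray hasn't moved. I'll slide and turn it to about 12 mm short of the stop.

```bash
python3 -m jog '.03 .01 0 0 0 -.02 1;.07 .02 0 0 0 -.028 1;.07 .02 0 0 0 -.028 1;.07 .02 0 0 0 -.028 1;.07 .02 0 0 0 -.028 1'; python3 -m jog '.07 .02 0 0 0 -.028 1;.07 .02 0 0 0 -.023 1;.07 .02 0 0 0 0 1;.05 .01 0 0 0 0 1;0 0 0 0 0 0 1'; python3 - <<'E'
from h import *
s=snapshot("top"); crop(s,210,155,160,105,5,"pics/c4.png")
E
```

```text
time: 5.8
tool_pos: [527.5, -186.2, 190.1]
tcp_rot: [180.0, 0.1, 88.4]
ft_force: [1.6, -5.2, 5.0]
finger_gap: 9.0
grip_force: 69.0
time: 6.42
tool_pos: [534.3, -159.8, 190.1]
tcp_rot: [180.0, 0.0, 91.4]
ft_force: [0.1, -2.9, 7.5]
finger_gap: 9.0
grip_force: 69.3
```

View pics/c4.png

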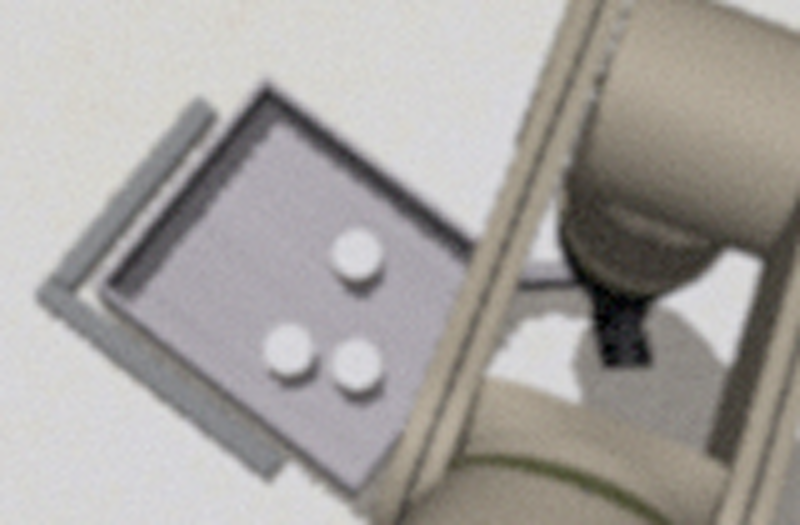

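The tray is nearly square in the stop's quarter. Its rim low corner is at crop (102,290), roughly 12 mm short on both rails. I'll push in gently while watching the force.

```bash
python3 -m jog '.04 0 0 0 0 0 1;.03 0 0 0 0 0 1;0 0 0 0 0 0 1'; python3 -m jog '.03 0 0 0 0 0 1;0 0 0 0 0 0 1';python3 -m jog '.02 0 0 0 0 0 1;0 0 0 0 0 0 1'; python3 - <<'E'
from h import *
s=snapshot("top")
print(sense()["wrist_torque"])
crop(s,210,165,120,90,6,"pics/c5.png")
E
```

```text
time: 6.85
tool_pos: [534.1, -153.1, 190.1]
tcp_rot: [180.0, 0.1, 91.4]
ft_force: [-0.1, -4.5, 5.6]
finger_gap: 9.0
grip_force: 69.1
time: 7.1
tool_pos: [534.1, -150.2, 190.1]
tcp_rot: [180.0, 0.1, 91.4]
ft_force: [-0.5, -3.8, 5.3]
finger_gap: 9.1
grip_force: 69.1
time: 7.35
tool_pos: [534.0, -148.3, 190.1]
tcp_rot: [180.0, 0.1, 91.4]
ft_force: [0.8, -4.8, 5.6]
finger_gap: 8.9
grip_force: 69.0
[-0.70692714  0.00157232  0.03048623]
```

View pics/c5.png

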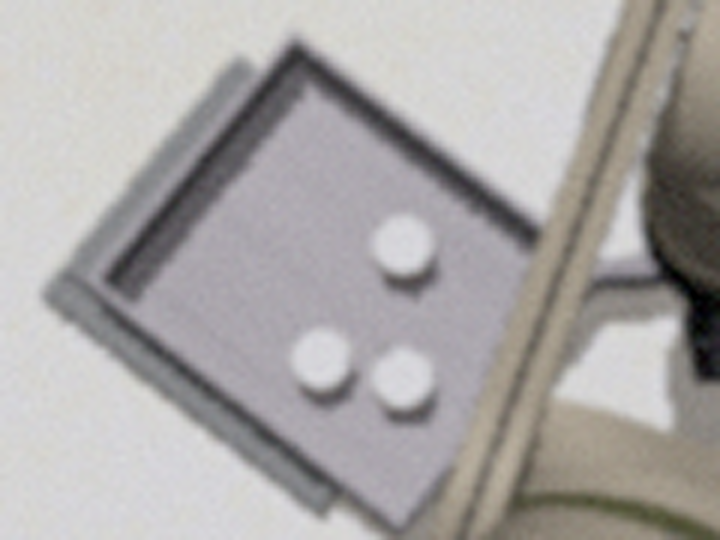

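The tray is almost in: the rim low corner is at crop (105,285) and the rails lie close alongside, with no contact force yet. I'll keep pushing in small steps until the force rises.

```bash
for i in 1; do python3 -m jog '.02 0 0 0 0 0 1;0 0 0 0 0 0 1' | sed -n 2,4p; python3 -m jog '.015 0 0 0 0 0 1;0 0 0 0 0 0 1'| sed -n 2,4p; python3 -m jog '.015 0 0 0 0 0 1;0 0 0 0 0 0 1'| sed -n 2,4p; done; python3 -c "
from bench import *;print(sense()['wrist_torque'])"
```

```text
tool_pos: [534.3, -147.4, 190.2]
tcp_rot: [179.9, 0.2, 91.4]
ft_force: [2.8, -12.3, 0.9]
tool_pos: [534.5, -146.5, 190.5]
tcp_rot: [179.8, 0.3, 91.4]
ft_force: [4.0, -15.8, 1.3]
tool_pos: [534.8, -145.6, 191.0]
tcp_rot: [179.8, 0.4, 91.4]
ft_force: [5.8, -19.2, 1.5]
[-2.75286869 -0.64519482  0.04686105]
```

```bash
python3 - <<'E'
from h import *
s=snapshot("top")
S=np.array([528.3,130.4]);a=np.radians(-128.5);ex=np.array([np.cos(a),np.sin(a)]);ey=np.array([-ex[1],ex[0]])
im=np.clip(s["img"][165:255,210:330,::-1].astype(float)*1.5,0,255).astype(np.uint8)
im=cv2.resize(im,None,fx=6,fy=6,interpolation=cv2.INTER_CUBIC)
def d(p):
    u=(px(s,p)-[210,165]+.5)*6-.5; return tuple(int(round(v)) for v in u)
for z,c in((45,(0,0,255)),):
    q=[np.r_[S+ex*i+ey*j,z] for i,j in((180,0),(0,0),(0,150),(180,150))]
    cv2.polylines(im,[np.array([d(p) for p in q])],False,c,1)
for off in(0,15):
    q=[np.r_[S+ex*i+ey*j,12] for i,j in((150,-off),(-off,-off),(-off,130))]
    cv2.polylines(im,[np.array([d(p) for p in q])],False,(0,200,0),1)
cv2.imwrite("pics/c6.png",im)
E
```

```text
(no output)
```

View pics/c6.png

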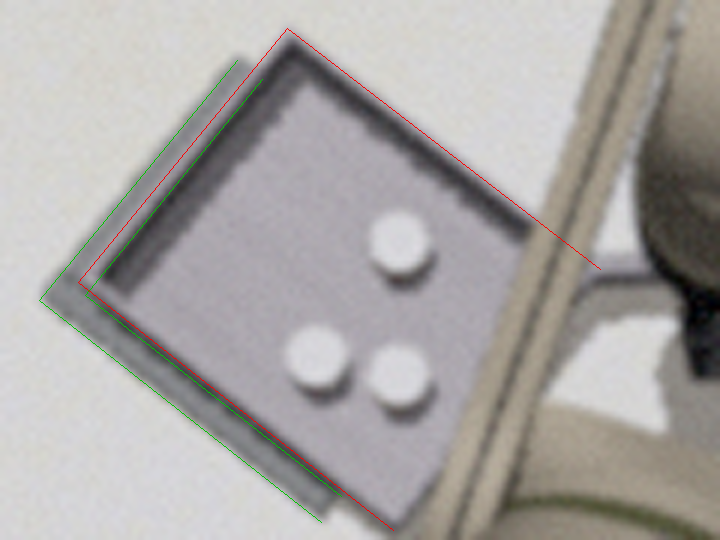

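The model overlay fits the rails. The tray lies flush along the long rail, and perhaps 2 mm is left at the short rail (upper left edge near (190,165)). I'll push along the stop's -x to seat it.

```bash
python3 -m jog '.012 .010 0 0 0 0 1;0 0 0 0 0 0 1' | sed -n 2,4p; python3 -m jog '.012 .01 0 0 0 0 1;0 0 0 0 0 0 1'| sed -n 2,4p; python3 -m jog '.012 .01 0 0 0 0 1;0 0 0 0 0 0 1'| sed -n 1,4p;  python3 -c "
from bench import *;print(sense()['wrist_torque'])"
```

```text
tool_pos: [535.8, -144.4, 190.9]
tcp_rot: [179.8, 0.4, 91.4]
ft_force: [4.1, -18.6, 0.3]
tool_pos: [536.4, -143.7, 190.9]
tcp_rot: [179.8, 0.4, 91.3]
ft_force: [2.3, -22.6, 2.8]
time: 8.95
tool_pos: [536.7, -143.5, 190.9]
tcp_rot: [180.0, 0.5, 91.3]
ft_force: [-4.2, -27.9, 5.1]
[-4.04723606  0.55752055  0.13464072]
```

Force now bears on both rails (24 N along the stop's x and 14 N along its y) and the tray is flat, so it is seated. I'll back off about 9 mm for the tilt clearance over the 12 mm rails, then rotate about the low corner.

```bash
python3 -m jog '0 0 0 0 0 0 1;0 0 0 0 0 0 1;-.055 -.02 0 0 0 0 1;-.055 0 0 0 0 0 1;0 0 0 0 0 0 1'; python3 -m jog '.05 0 -.07 0 -.025 0 1;.05 0 -.07 0 -.025 0 1;.05 0 -.07 0 -.025 0 1;.05 0 -.07 0 -.025 0 1;0 0 0 0 0 0 1'
```

```text
time: 9.57
tool_pos: [535.0, -149.7, 189.9]
tcp_rot: [-180.0, -0.1, 91.4]
ft_force: [-1.1, 2.5, 7.8]
finger_gap: 8.9
grip_force: 69.9
time: 10.2
tool_pos: [534.6, -128.5, 217.5]
tcp_rot: [180.0, 6.1, 91.4]
ft_force: [0.7, 1.8, -2.2]
finger_gap: 9.1
grip_force: 68.5
```

```bash
python3 -m jog '.048 0 -.07 0 -.025 0 1;.048 0 -.07 0 -.025 0 1;.048 0 -.07 0 -.025 0 1;.048 0 -.07 0 -.025 0 1;.048 0 -.07 0 -.025 0 1'; python3 -m jog '.048 0 -.07 0 -.025 0 1;.048 0 -.07 0 -.025 0 1;.048 0 -.07 0 -.025 0 1;.048 0 -.07 0 -.025 0 1;0 0 0 0 0 0 1'
```

```text
time: 10.82
tool_pos: [533.8, -99.6, 248.1]
tcp_rot: [180.0, 13.6, 91.3]
ft_force: [-0.5, 1.9, -1.5]
finger_gap: 8.9
grip_force: 68.6
time: 11.45
tool_pos: [533.4, -73.5, 270.0]
tcp_rot: [179.9, 19.6, 91.4]
ft_force: [0.9, 1.0, -1.5]
finger_gap: 8.5
grip_force: 68.7
```

```bash
python3 -m jog '.05 0 -.07 0 -.025 0 1;.05 0 -.07 0 -.025 0 1;.05 0 -.07 0 -.025 0 1;.05 0 -.07 0 -.025 0 1;.05 0 -.07 0 -.025 0 1'; python3 -m jog '.05 0 -.07 0 -.025 0 1;.05 0 -.07 0 -.025 0 1;0 0 0 0 0 0 1;0 0 0 0 0 0 1;0 0 0 0 0 0 1'; python3 - <<'E'
from h import *
s=snapshot("side"); crop(s,230,150,130,110,5,"pics/c7.png"); print(px(s,(528.3,130.4,0)))
s=snapshot("top"); cv2.imwrite("pics/t8.png",s["img"][...,::-1])
E
```

```text
time: 12.08
tool_pos: [532.4, -37.0, 292.6]
tcp_rot: [180.0, 27.1, 91.3]
ft_force: [0.7, -0.4, 0.8]
finger_gap: 8.4
grip_force: 68.9
time: 12.7
tool_pos: [532.0, -22.5, 299.9]
tcp_rot: [180.0, 30.0, 91.3]
ft_force: [-0.2, -1.9, 2.5]
finger_gap: 9.1
grip_force: 69.0
[266.56591921 193.09650717]
```

View pics/c7.png

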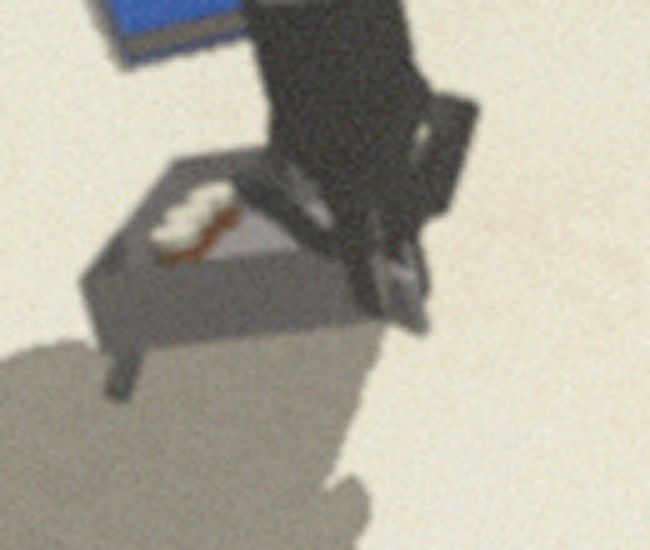

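Side view: the tray is tilted with the jars lying in a line toward the low corner, at crop (170,240) to (215,193). I'll check the distances in the top picture.

```bash
python3 - <<'E'
from h import *
from scipy.spatial.transform import Rotation as Ro
st=sense(); T=st["tool_pos"]; Rt=Ro.from_euler("xyz",st["tcp_rot"],degrees=True).as_matrix()
# tray pose from tool: seated pose reference
R0=Ro.from_euler("xyz",[180,0,91.4],degrees=True).as_matrix(); Tr0=Ro.from_euler("z",-128.5,degrees=True).as_matrix()
o0=np.array([528.3,130.4,0])+Tr0@[90,75,0]; t0=np.array([536.7,-143.5,190.2])
Tr=Rt@R0.T@Tr0; o=T+Rt@R0.T@(o0-t0)
low=o+Tr@[-90,-75,0]; print("low",low,"d",np.linalg.norm(low-[528.3,130.4,0]),"grip",o+Tr@[124.6,103.8,30])
for n in("top","side"):
    s=snapshot(n); hsv=cv2.cvtColor(s["img"],cv2.COLOR_RGB2HSV)
    im=np.zeros((400,480,3),np.uint8)
    # rectify tray lid plane z=26: homography, 2 px/mm
    P=np.float32([px(s,o+Tr@[x,y,26]) for x,y in((-90,-75),(90,-75),(90,75),(-90,75))])
    D=np.float32([(20,20),(380,20),(380,320),(20,320)])
    w=cv2.warpPerspective(s["img"],cv2.getPerspectiveTransform(P,D),(400,340))
    w=np.clip(w.astype(float)*1.6,0,255).astype(np.uint8)
    for r in(80,):cv2.circle(w,(28,28),2*r,(255,0,0),1)
    globals()[n+"w"]=w[...,::-1]
cv2.imwrite("pics/r.png",np.hstack([topw,sidew]))
E
```

```text
low [526.99812062 119.72599054  -1.93013582] d 10.924961879521556 grip [ 531.6346308  -107.15845845  163.67345587]
```

View pics/r.png

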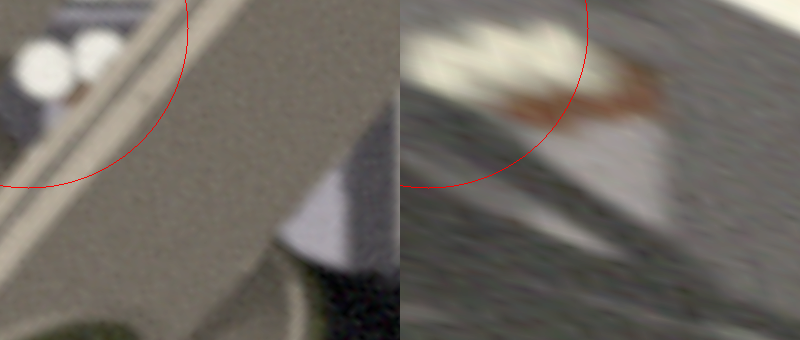

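```bash
python3 - <<'E'
from h import *
from scipy.spatial.transform import Rotation as Ro
st=sense(); T=st["tool_pos"]; Rt=Ro.from_euler("xyz",st["tcp_rot"],degrees=True).as_matrix()
R0=Ro.from_euler("xyz",[180,0,91.4],degrees=True).as_matrix(); Tr0=Ro.from_euler("z",-128.5,degrees=True).as_matrix()
o0=np.array([528.3,130.4,0])+Tr0@[90,75,0]; t0=np.array([536.7,-143.5,190.2])
Tr=Rt@R0.T@Tr0; o=T+Rt@R0.T@(o0-t0)
s=snapshot("side"); im=s["img"].astype(int)
for z in((14,14),(42,14),(70,14),(14,42),(40,40)): print(z,px(s,o+Tr@[-86+z[0],-71+z[1],26])-[230,150])
v=im[150:260,230:360].min(2); 
print("rows35-55, cols 25-55 (min channel)"); 
for r in range(34,56): print(r,v[r,26:54])
E
```

```text
(14, 14) [39.51710395 39.32793807]
(42, 14) [36.88145221 42.92205531]
(70, 14) [34.15019966 46.64653899]
(14, 42) [48.45001072 37.96010806]
(40, 40) [45.48635459 41.39121255]
rows35-55, cols 25-55 (min channel)
34 [142 138 138 141 137 127 112  93  73  65  66  65  65  63  61  63  68  66
  64  60  57  58  57  56  53  46  49  57]
35 [139 137 141 138 131 113  94  78  67  68  68  71  64  69  67  71  68  72
  72  65  56  49  48  54  51  49  45  46]
36 [140 137 141 133 121  99  79  71  75  71  66  61  69  72  81  82  87  95
  94  87  65  48  50  53  45  45  39  44]
37 [135 133 133 124 106  82  71  71  70  65  66  72  78  89  98 106 114 119
 120 106  77  50  45  36  38  42  48  38]
38 [139 135 125 102  89  71  74  68  71  70  71  82  98 114 119 121 125 123
 123 106  85  62  44  39  44  41  43  37]
39 [139 133 113  91  78  72  67  68  66  69  72  90 111 122 123 119 116 113
 112  99  82  62  47  49  43  40  41  47]
40 [133 117  98  77  72  69  73  72  76  75  82  99 114 119 122 109 103  97
  98  88  74  62  60  57  51  41  43  34]
41 [119 100  79  70  72  69  70  80  88 102 107 113 119 124 124
[... 810 characters left out ...]
  91  80  64  51  43  52  71
  87  95  93  93  95  96 100  94  95  96]
49 [66 71 71 69 63 67 70 73 76 81 78 70 60 43 46 48 70 85 91 94 99 91 94 93
 91 93 93 89]
50 [69 64 66 65 64 55 62 63 58 51 51 40 40 42 49 68 82 90 91 89 89 88 88 85
 83 77 80 78]
51 [73 65 72 70 64 45 42 46 42 37 40 37 40 44 51 72 84 82 83 78 72 68 72 71
 66 64 62 67]
52 [69 72 69 65 63 51 46 48 48 45 51 58 51 55 61 66 64 67 68 63 64 66 63 60
 58 59 63 63]
53 [69 67 63 64 62 61 60 53 60 63 60 60 58 60 61 62 61 65 63 61 62 63 63 60
 61 63 58 61]
54 [69 62 67 60 61 62 63 63 62 67 60 61 59 64 58 57 67 62 65 57 65 60 66 64
 59 61 62 67]
55 [62 65 64 63 62 66 63 64 64 63 66 60 62 65 65 65 64 61 61 59 62 63 63 62
 62 61 60 62]
```

The lids match a touching group with the farthest jar about 71 mm from the inner corner. The tilt is 30°, the low corner is about 11 mm from the stop, the handle is 164 mm high and the contact forces are small. I'll hand in.

```bash
python3 -m jog '0 0 0 0 0 0 1;0 0 0 0 0 0 1;0 0 0 0 0 0 1'; python3 -c "
from bench import *;print(hand_in())"
```

```text
time: 13.32
tool_pos: [532.0, -22.3, 300.0]
tcp_rot: [180.0, 30.0, 91.3]
ft_force: [1.0, -3.4, 2.8]
finger_gap: 8.9
grip_force: 69.0
the job is handed in; nothing more can be done
None
```

I pushed the tray into the stop until it bore on both rails, then tilted it 30° and handed it in at about 13 s, still held steady, with all three jars in the low corner (farthest about 71 mm away, estimated from the camera images); no verdict came back.

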